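Fetch the wrench from behind the cans in the bench bin

ROBOT

A 6-joint arm with a two-finger parallel gripper is mounted at the origin on the work surface. World frame = base frame: x ahead of the robot, y to its left, z up, the work surface at z = 0. Lengths are in mm, angles in degrees, forces in N, time in s.
With the tool pointing down it reaches from about 425 to 925 mm from the base axis. Payload 12.5 kg.
Tool frame: the origin (TCP) lies at the very end of the fingers, on their centre line; the grasp point (between the pads) lies 19 mm behind it; z points along the fingers, y is the line along which they close (so a half turn about z gives the same grasp; the last joint's range is limited). The gripper opens to 85 mm and grips with 20 to 120 N. Pads are 22 mm wide; open, the fingers measure 114 mm over their backs; the gripper's body (76 mm by 85 mm) begins 54 mm behind the grasp point. The pads swing forward as they close: fully open they stand 13 mm farther back than shut.
Start: joints at [-76.811, 28.126, 89.318, -0, 62.55, -6.05], TCP at [205.976, -590.101, 231.327] pointing down, gripper open.
Joint ranges: [-177.58, 177.58], [-47.91, 125.51], [2.72, 160], [-65.01, 245.01], [3.68, 167.84], [-153.87, 153.87]. Speed limits (degrees/s): [127.2, 127.2, 159.86, 180, 180, 180].

INTERFACE

Orientations are given as a 3x3 rotation matrix whose columns are the frame's x, y, z axes.
In Python, from plant import r gives the robot as it stands. Calls block until the motion is done:
- r.move_to(position, orientation): joint-space move of the TCP to a pose.
- r.move_l(position, ori=None, max_speed=150): straight line of the TCP; ori=None keeps the orientation; max_speed is the mean speed in mm/s.
- r.move_joints(angles): joint-space move.
- r.release() and r.clamp(): open the fingers fully, or close them until they stop; the grip force is fixed at half the most.
- r.hold(seconds).
- r.inverse_kinematics(position, orientation): joint angles nearest the present ones, or None.
- r.read_camera(name): name is "side" or "top" or "wrist"; returns a dict with "pixels" (384x512x3 uint8, red, green, blue), "z_map" (384x512 float32, mm along the optical axis (not along the pixel's ray), 0 where there is no reading), "fovy" (degrees; the focal length in pixels is half the picture's height over the tangent of half this angle, whatever the lens; pixels are square), "cx", "cy" (the principal point, pixels), "R" (3x3) and "t" (3): a world point X has camera coordinates R X + t; the wrist camera has in their place "T_tool_cam" (4x4, takes a point from camera to tool coordinates, whose origin is the TCP and whose axes are the flange's). Camera axes: x right, y down, z forward; pixel columns grow to the right and rows downward; lengths in mm; the calibration is good to about 2 mm. A picture is of the moment at which its call begins: read the wrist's pose just before it.
A pose or a line that the arm cannot do raises r.IKError and nothing moves.
- r.finish_job(): hands the job in; it is judged then, once.
Readings, each from a call of its own:
- r.current_time_s(): time.
- r.current_joints(): joint angles.
- r.current_qd(): joint speeds.
- r.current_joint_efforts(): joint torques, N m.
- r.current_tcp_pos(): TCP position.
- r.current_tool_rot(): TCP orientation.
- r.current_ft_force(): force on the tool from outside, world axes, zero at the start.
- r.current_torque(): the same for the moment, N m.
- r.current_width(): finger opening in mm.
- r.current_gripper_force(): force on a finger pad.
Only numpy, scipy, OpenCV 4.12 (cv2) and the standard library are available. Lean on these libraries where they do the work, as an engineer would, in place of code of your own. Each camera call takes 0.05 s, during which the arm holds its last target. There are 200 camera calls.

TASK

A combination wrench lies along the back of the black bench bin, behind two spray cans and an oil bottle. First stand all three containers upright on the dark green rubber mat, then lay the wrench flat and lengthwise in the middle of the grey steel tool tray, and after that put each container back upright in the bin, exactly where it stood at the start. Do not knock any container over, and leave the bearing, the jar and the screwdriver alone.

Things in the scene. Friction and masses are not known exactly. Their poses are not given: they have to be found in the camera images.
- bin: Black plastic bench bin, yellow flashes on its sides, fixed. 150 mm deep (x), 226 mm wide (y); floor 4 mm, walls 5 mm thick. Lip at -x 22 mm high, back wall at +x 55 mm, sides 35 mm (rear half 55). Origin: centre of its underside. At the start the containers stand in a row along y, in any order, 66 mm apart, at x = -28 mm; the wrench lies along y at x = +24 mm, too close behind them for a finger.
- red_can: Red spray can with a white band and a red cap: upright cylinder of 50 mm diameter up to 114 mm, above it the cap of 49 mm diameter up to 152 mm, its top edge bevelled; total height 160 mm; about 0.3 kg. Origin: centre of its underside, z up along the can.
- blue_can: Blue spray can with a white band and a blue cap, of the same shape and size as the red one (50 mm diameter, cap 49 mm diameter from 114 to 152 mm, total height 160 mm; about 0.3 kg). Origin: centre of its underside, z up.
- oil_bottle: Yellow plastic oil bottle with a black band and a small black screw cap: upright cylinder of 50 mm diameter up to 135 mm, then a shoulder and a cap of 36 mm diameter; total height 158 mm; about 0.28 kg. Origin: centre of its underside, z up.
- wrench: Bright steel combination wrench, 190 mm long, lying flat. Its x runs along its length, ring end (29 mm diameter) at -x, open jaw (about 40 mm wide) at +x. Shank 15 mm wide, from 1 to 9 mm above its underside; the ends are 10 mm thick. Origin: middle of its length, on the underside; it balances within 15 mm of there. About 0.16 kg.
- mat: Dark green ribbed rubber mat, fixed flat on the bench: 270 mm along its x, 130 mm along its y, top 4 mm above the bench. Origin: centre of its underside. The side area for the containers.
- tray: Grey painted steel tool tray with a dark rolled rim, fixed: 270 mm along its x, 130 mm along its y, rim 18 mm high, walls 4 mm, floor 4 mm thick. Origin: centre of its underside. The wrench goes here along the tray's x, either end first.
- bearing: Ball bearing (steel rings, black seal between) lying on the bench, 62 mm outer and 30 mm inner diameter, 16 mm high, loose; stays where it is. Origin: centre of its underside.
- jar: Glass jar of nuts with a dark steel lid, 60 mm diameter, 78 mm high, loose; stays where it is. Origin: centre of its underside.
- screwdriver: Screwdriver with a red handle, 200 mm long, lying loose on the bench, its x along its length, handle at -x; stays where it is. Origin: under the middle of its length.
Mind the look-alikes: they are no part of the job. Of the things like the red_can, leave any that is pink or turquoise; of the rest the smaller one is meant.

How it is judged (in metres and radians):
On the way, in this order (a step that is already met when the one before it is completed fails the run):
1. all three containers stand upright on the mat (x of red_can in the frame of mat between -0.13 and 0.13 m and y of red_can in the frame of mat between -0.062 and 0.062 m and z of each of red_can, blue_can, oil_bottle in the frame of mat below 0.01 m and angle between each of red_can, blue_can, oil_bottle's own z axis and vertical below 0.1 rad and linear speed of each of red_can, blue_can, oil_bottle below 0.05 m/s and x of blue_can in the frame of mat between -0.13 and 0.13 m and y of blue_can in the frame of mat between -0.062 and 0.062 m and x of oil_bottle in the frame of mat between -0.13 and 0.13 m and y of oil_bottle in the frame of mat between -0.062 and 0.062 m), for 0.2 s.
2. the wrench lies flat and lengthwise in the tool tray (x of wrench in the frame of tray between -0.045 and 0.045 m and y of wrench in the frame of tray between -0.045 and 0.045 m and z of wrench in the frame of tray below 0.012 m and angle between the x axis of wrench and the x axis of tray, either way round below 0.35 rad and angle between wrench's own z axis and vertical below 0.12 rad and linear speed of wrench below 0.03 m/s), for 0.2 s.
At the end, for the whole second after the job is handed in: The wrench lies flat on the tray's floor, its middle within 45 mm of the tray's middle along and across, lengthwise within 0.35 rad; the two spray cans and the oil bottle each stand upright (within 0.1 rad) in the bin within 15 mm of where they stood at the start; all at rest (all of step 2 and distance of each of red_can, blue_can, oil_bottle from where it was at the start of the episode below 0.015 m and angle between each of red_can, blue_can, oil_bottle's own z axis and vertical below 0.1 rad and linear speed of each of red_can, blue_can, oil_bottle below 0.03 m/s and angular speed of each of red_can, blue_can, oil_bottle below 0.3 rad/s); the robot touches nothing.
It fails at once if a container tips over (by more than 0.6 rad) (angle between any of red_can, blue_can, oil_bottle's own z axis and vertical above 0.6 rad).
It fails at once if the bearing, the jar or the screwdriver is moved by more than 20 mm (distance of any of bearing, jar, screwdriver from where it was at the start of the episode above 0.02 m).
It also fails if it takes over 141 s, if anything falls off the work surface, if the arm or the gripper's body presses on something with over 40 N, if the wrist force passes 120 N, or if a joint passes its speed limit or range.

## Working session

There is one attempt and no reset: what is moved stays moved. The work goes in short steps, each a Python script; the robot and the scene stay as the last script left them, time stands still between calls to the robot, and variables do not carry over. Pictures are saved under pics/ and viewed, at most 14 in all, crops included, and the job is handed in when it is done.

```bash
ls; mkdir -p pics
cat > h.py <<'E'
import numpy as np, cv2
from plant import r
def cloud(c):
    h,w=c["z_map"].shape; f=h/2/np.tan(np.radians(c["fovy"]/2))
    v,u=np.mgrid[:h,:w]; z=c["z_map"].astype(float)
    P=np.stack([(u-c["cx"])/f*z,(v-c["cy"])/f*z,z],-1)
    if "R" in c: return (P-np.array(c["t"]))@np.array(c["R"])
    T=np.array(c["T_tool_cam"]); P=P@T[:3,:3].T+T[:3,3]
    return P@c["rot"].T+c["pos"]
def shot(n):
    p,R=np.array(r.current_tcp_pos()),np.array(r.current_tool_rot())
    c=r.read_camera(n); c["pos"],c["rot"]=p,R; return c
def save(c,fn): cv2.imwrite(fn,cv2.resize(c["pixels"][:,:,::-1],(800,600),interpolation=cv2.INTER_CUBIC))
E
python3 - <<'E'
from h import *
for n in("top","side"):
    c=shot(n); save(c,f"pics/{n}.png"); np.savez(n+".npz",P=cloud(c),rgb=c["pixels"])
    print(n,c["fovy"],c["cx"],c["cy"],"distort" in c,list(c), -np.array(c["R"]).T@c["t"])
E
```

```text
pics
top 48.1408692772827 248.52454538003002 196.8079886268136 False ['pixels', 'z_map', 'fovy', 'cx', 'cy', 'R', 't', 'pos', 'rot'] [395.74744119  11.45814098 966.34679174]
side 48.11548470751739 253.70513354660255 190.30765235046624 False ['pixels', 'z_map', 'fovy', 'cx', 'cy', 'R', 't', 'pos', 'rot'] [1029.63952123  305.48944765  830.06396274]
```

View pics/top.png

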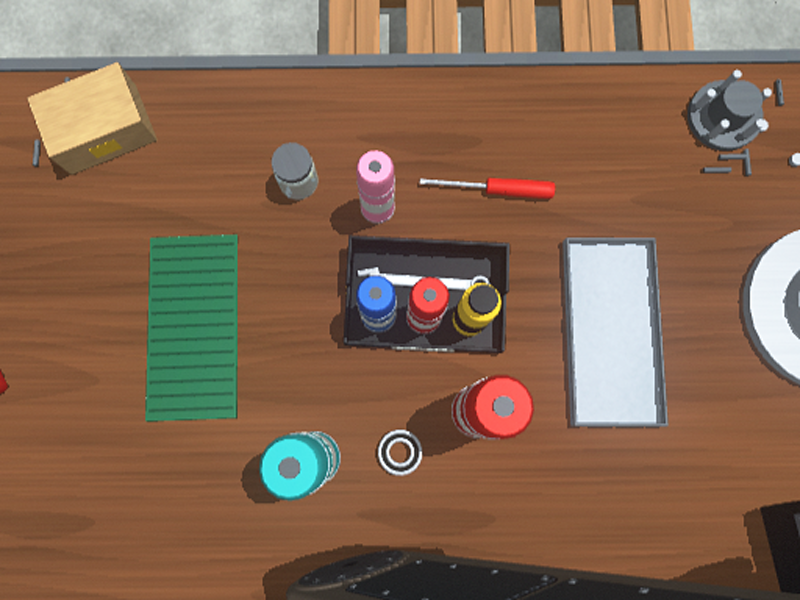

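View pics/side.png

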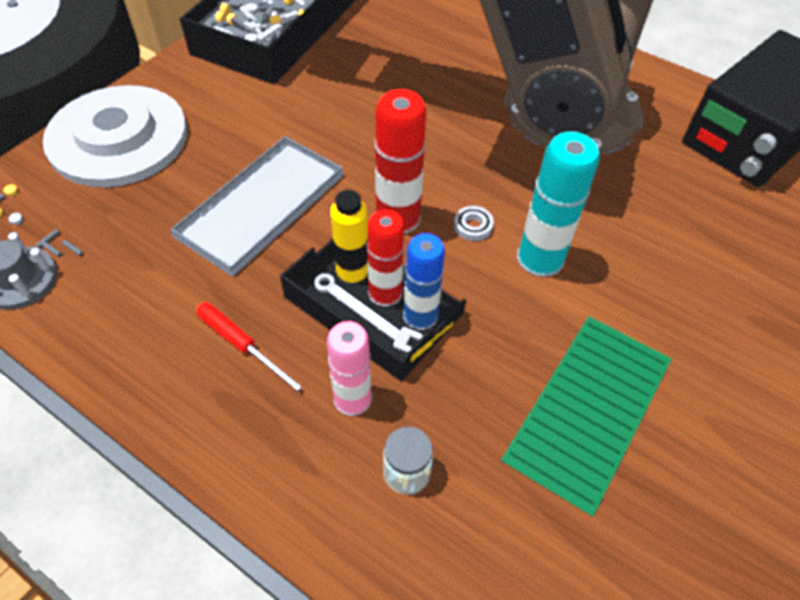

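The side view shows blue (425,270), red (385,255), yellow (350,235) in the bin. The red_can candidates in the top view are the one in the bin (428,297), the large red (500,405), pink (376,170) and turquoise (300,465). The red one in the bin fits, as it is the smaller red and stands in the bin row. I'll confirm it with a crop and measure at the same time.

```bash
cat > m.py <<'E'
from h import *
def circ(P2,rad):
    from scipy.optimize import least_squares
    c0=P2.mean(0)
    return least_squares(lambda c:np.hypot(*(P2-c).T)-rad,c0,loss="soft_l1",f_scale=2).x
if __name__=="__main__":
    D={n:np.load(n+".npz") for n in("top","side")}
    im=D["top"]["rgb"][:,:,::-1]
    cv2.imwrite("pics/crop.png",cv2.resize(im[140:300,200:400],(800,640))[:600])
    for n in D:
        P=D[n]["P"]; hsv=cv2.cvtColor(D[n]["rgb"],cv2.COLOR_RGB2HSV); H,S,V=np.moveaxis(hsv.astype(int),-1,0)
        X,Y,Z=np.moveaxis(P,-1,0); ok=np.abs(Z)<400
        print(n,"bench z",np.median(Z[(H<15)&(S>100)&(abs(Z)<15)]))
        m=ok&(H>60)&(H<85)&(S>100)&(Z<15)
        q=P[m]; rc=cv2.minAreaRect(q[:,:2].astype(np.float32)); print("mat",rc,np.median(q[:,2]))
        # tray: light grey floor
        m=ok&(S<60)&(V>60)&(Y<-100)&(Y>-420)&(X>300)&(X<750)&(Z<28)&(Z>-3)
        m=cv2.morphologyEx(m.astype(np.uint8),cv2.MORPH_OPEN,np.ones((3,3))); k,l,s,_=cv2.connectedComponentsWithStats(m)
        i=1+np.argmax(s[1:,4]); q=P[l==i]; print("tray",cv2.minAreaRect(q[:,:2].astype(np.float32)),np.median(q[:,2]),s[i])
        # all pts on walls of cans: cluster tall things
        m=ok&(Z>60)&(X>350)&(X<800)&(abs(Y)<300)
        k,l,s,cc=cv2.connectedComponentsWithStats(m.astype(np.uint8))
        for i in range(1,k):
            if s[i,4]>60: q=P[l==i]; print(" tall",cc[i].round(),s[i,4],q.mean(0).round(),q[:,2].max().round())
        for nm,c in dict(blue=(100,125),red=(172,8),yellow=(20,34)).items():
            hm=(H>=c[0])&(H<=c[1]) if c[0]<c[1] else (H>=c[0])|(H<=c[1])
            m=ok&hm&(S>120)&(V>60)&(Z>60)&(Z<170)&(X>480)&(X<620)&(abs(Y)<150)
            k,l,s,cc=cv2.connectedComponentsWithStats(m.astype(np.uint8))
            for i in range(1,k):
                if s[i,4]>80:
                    q=P[l==i]; t=q[q[:,2]>140]; print(nm,cc[i].round(),s[i,4],"mean",q.mean(0).round(1),"top",t.mean(0).round(1) if len(t) else None,q[:,2].max().round(1), "circ",circ(q[(q[:,2]<140)][:,:2],25).round(1))
E
python3 m.py
```

```text
top bench z 0.4617357942271062
mat ((542.1270141601562, 302.009765625), (268.87469482421875, 130.2727508544922), 1.731754183769226) 4.955765277617399
tray ((527.3142700195312, -309.39892578125), (140.29547119140625, 271.65130615234375), 89.16646575927734) 4.403544102879312 [ 360  152   67  122 7387]
 tall [187. 104.] 567 [759. 150.  77.] 84.0
 tall [240. 115.] 788 [710.  32. 136.] 165.0
 tall [240. 191.] 668 [550.  31. 149.] 168.0
 tall [273. 193.] 680 [547. -32. 149.] 168.0
 tall [306. 195.] 653 [542. -95. 141.] 166.0
 tall [317. 260.] 1614 [ 415. -101.  214.] 235.0
 tall [191. 289.] 992 [368. 116. 211.] 235.0
blue [240. 190.] 495 mean [551.1  31.4 159.6] top [552.5  31.5 162.5] 168.0 circ [556.9  32. ]
red [274. 191.] 515 mean [548.  -32.7 157.5] top [549.9 -33.4 162.5] 167.4 circ [553.8 -34.3]
yellow [304. 198.] 337 mean [538.8 -93.6 131.3] top [543.6 -96.3 144.7] 165.5 circ [ 548.8 -100.2]
side bench z -1.2936535886002822
mat ((464.5352478027344, -326.18048095703125), (1430.3870849609375, 285.2618408203125), 82.64976501464844) 2.97569229636216
tray ((525.0814819335938, -313.2645263671875), (149.36268615722656, 287.3553771972656), 89.18299102783203) 3.0955822901785313 [ 110   88  109   88 4545]
 tall [255.  95.] 2195 [438. -97. 167.] 232.0
 tall [358. 125.] 2232 [381. 127. 164.] 233.0
 tall [235. 151.] 1867 [566. -59. 125.] 167.0
 tall [271. 173.] 1010 [571.  37. 128.] 166.0
 tall [223. 229.] 1081 [733.  39. 129.] 163.0
 tall [261. 289.] 760 [768. 151.  76.] 81.0
blue [271. 169.] 743 mean [570.3  36.9 140.2] top [566.4  34.6 158.2] 165.5 circ [558.7  29.6]
red [246. 154.] 736 mean [567.1 -27.9 138.3] top [563.4 -30.5 158.2] 166.8 circ [555.9 -36.5]
yellow [223. 146.] 562 mean [565.1 -90.8 120. ] top [561.8 -94.6 144.6] 160.5 circ [ 551.5 -102.3]
```

View pics/crop.png

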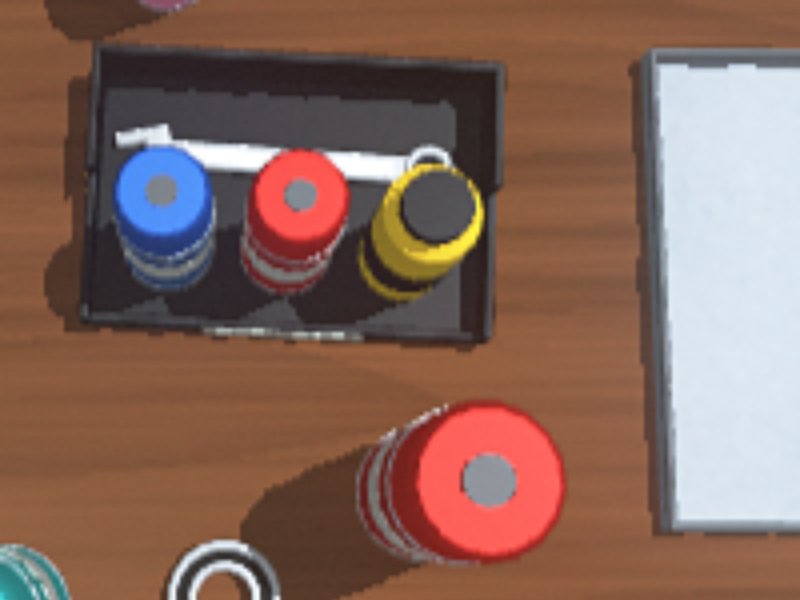

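The crop confirms it: the red can at (300,200) in the row is the small one, and the big red one at (490,480) stands apart. Row order from +y is blue, red, yellow, with a bin yaw of about -2.9°. I'll start with the blue can.

```bash
cat >> h.py <<'E'
a=np.radians(2.9)
def rot(ang,sgn=1):  # tool down, closing axis at angle ang (rad) from world x
    y=sgn*np.array([np.cos(ang),np.sin(ang),0]); z=np.array([0,0,-1.]); return np.column_stack([np.cross(y,z),y,z])
HOME=dict(blue=(557.6,30.7),red=(554.3,-35.2),yellow=(551.,-101.1))
GZ=dict(blue=113,red=113,yellow=97)
b=np.radians(1.73)
def onmat(x,y): return (542.1+x*np.cos(b)-y*np.sin(b),302+x*np.sin(b)+y*np.cos(b))
MAT=dict(blue=onmat(0,30),red=onmat(80,-28),yellow=onmat(-80,-28))
def st(s=""): print(s,round(r.current_time_s(),1),np.round(r.current_tcp_pos(),1),"w",round(r.current_width(),1),"F",np.round(r.current_ft_force(),1))
def carry(n,src,dst,R,v=220,dz=85):
    z=GZ[n]
    r.move_l([*src,z+dz],R,max_speed=v) if np.hypot(*(np.array(r.current_tcp_pos())[:2]-src))<450 else r.move_to([*src,z+dz],R)
    r.move_l([*src,z],max_speed=100); r.clamp(); st(n+" grip")
    if r.current_width()<40: raise SystemExit("no grip")
    r.move_l([*src,z+dz],max_speed=120); st("lift")
    r.move_l([*dst,z+dz],max_speed=v)
    r.move_l([*dst,z+1],max_speed=80); st("down"); r.release()
    r.move_l([*dst,z+dz+10],max_speed=180); st("off")
E
python3 - <<'E'
from h import *
for s in(1,-1):
    R=rot(-a,s); print(s,[None if q is None else np.round(q,0).tolist() for q in (r.inverse_kinematics([*p,z],R) for p in list(HOME.values())+list(MAT.values()) for z in (113,)) ])
    print([None if q is None else np.round(q,0).tolist() for q in [r.inverse_kinematics([527,-309,z],rot(0 if False else -np.radians(.8)+np.pi/2,s)) for z in(30,)]])
E
```

```text
1 [[-4.0, 31.0, 106.0, -0.0, 43.0, -1.0], [-10.0, 31.0, 106.0, -0.0, 43.0, -8.0], [-17.0, 31.0, 105.0, -0.0, 43.0, -14.0], [26.0, 36.0, 94.0, -0.0, 49.0, 28.0], [18.0, 40.0, 87.0, -0.0, 53.0, 21.0], [23.0, 30.0, 109.0, -0.0, 41.0, 26.0]]
[[-37.0, 42.0, 101.0, -0.0, 38.0, -126.0]]
-1 [None, None, None, [26.0, 36.0, 94.0, -0.0, 49.0, -152.0], None, [23.0, 30.0, 109.0, -0.0, 41.0, -154.0]]
[[-37.0, 42.0, 101.0, -0.0, 38.0, 54.0]]
```

Run:
```python
from h import *
R=rot(-a)
p=r.current_tcp_pos(); r.move_l([p[0],p[1],330],max_speed=200)
r.move_to([*HOME["blue"],290],R); st("above")
carry("blue",HOME["blue"],MAT["blue"],R)
save(shot("side"),"pics/s1.png")
```

```text
above 3.3 [557.7  30.  290. ] w 85.5 F [ 0.8  0.9 -0.6]
blue grip 5.3 [557.7  30.7 113.7] w 48.3 F [-1.7 -0.5  5.5]
lift 6.1 [557.2  30.7 197.3] w 47.9 F [-0.3 -1.2 -1.8]
down 8.9 [541.4 332.1 114.3] w 47.5 F [-0.2 -0.5 -2. ]
off 10.0 [540.8 331.7 207.1] w 85.5 F [ 0.1  0.8 -0.4]
```

View pics/s1.png

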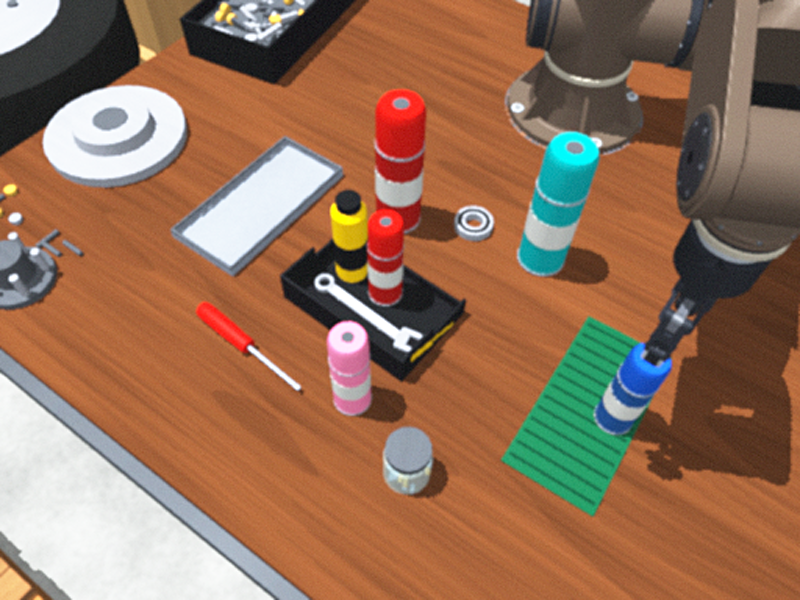

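Blue stands upright on the mat at (620,390), and red, yellow and the wrench are undisturbed. Next are red and yellow.

Run:
```python
from h import *
R=rot(-a)
for n in("red","yellow"): carry(n,HOME[n],MAT[n],R,v=280)
# look at the wrench from above
p=np.array([575,-37,330.])
r.move_to(p,R); r.hold(.2); c=shot("wrist"); save(c,"pics/w1.png"); np.savez("w1.npz",P=cloud(c),rgb=c["pixels"]); st("look")
```

```text
red grip 13.0 [554.5 -35.3 113.7] w 47.9 F [-1.1 -0.4  5.1]
lift 13.8 [553.9 -35.1 197.2] w 47.9 F [-0.5  0.3 -3.8]
down 16.3 [623.1 276.5 114.4] w 48.0 F [-0.2 -0.1 -3.3]
off 17.5 [622.5 276.3 207.1] w 85.3 F [ 0.1  0.  -1.4]
yellow grip 20.4 [ 551.  -101.2   97.7] w 48.8 F [-2.7 -1.   6.7]
lift 21.3 [ 550.6 -101.   181.3] w 48.7 F [-0.4 -0.1 -3.2]
down 24.0 [463.2 271.7  98.2] w 49.0 F [-1.  -0.1 -2.1]
off 25.1 [462.6 271.4 191.3] w 85.1 F [ 0.6  0.3 -0.4]
look 26.7 [575.  -36.2 329.7] w 85.6 F [-0.5 -0.  -0.6]
```

View pics/w1.png

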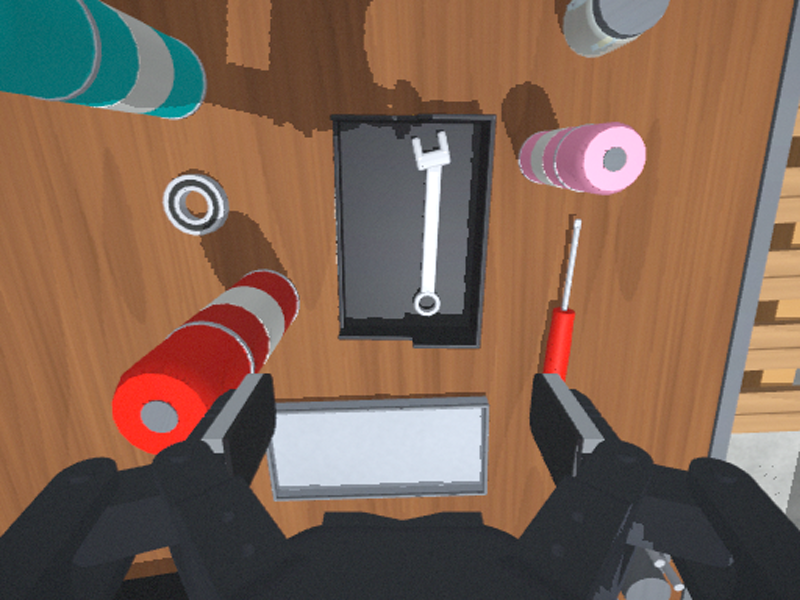

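All three containers were moved. The wrench lies free in the bin, jaw at (432,150) and ring at (427,303). I'll fit its pose now, and check the mat in the top view.

Run:
```python
from h import *
c=shot("top"); save(c,"pics/t2.png"); np.savez("t2.npz",P=cloud(c),rgb=c["pixels"])
for n in("w1","t2"):
    D=np.load(n+".npz"); P=D["P"]; H,S,V=np.moveaxis(cv2.cvtColor(D["rgb"],cv2.COLOR_RGB2HSV).astype(int),-1,0); X,Y,Z=np.moveaxis(P,-1,0)
    m=(V>140)&(S<60)&(X>555)&(X<640)&(Y>-150)&(Y<90)&(abs(Z-12)<13)
    k,l,s,_=cv2.connectedComponentsWithStats(m.astype(np.uint8)); i=1+np.argmax(s[1:,4]); q=P[l==i]
    rc=cv2.minAreaRect(q[:,:2].astype(np.float32)); d=np.linalg.svd(q[:,:2]-q[:,:2].mean(0),full_matrices=False)[2][0]
    print(n,"wrench",rc,"Y",q[:,1].min(),q[:,1].max(),"z",np.median(q[:,2]),"dir",d,len(q))
    sh=q[abs(q[:,1]+37)<50]; pf=np.polyfit(sh[:,1],sh[:,0],1); print(" shank x at y=-37",np.polyval(pf,-37),"slope",pf[0])
    m=(S<60)&(V>60)&(Y<-200)&(Y>-420)&(X>380)&(X<680)&(Z<28)&(Z>-5); m=cv2.morphologyEx(m.astype(np.uint8),cv2.MORPH_OPEN,np.ones((3,3)))
    k,l,s,_=cv2.connectedComponentsWithStats(m); i=1+np.argmax(s[1:,4]); print(" tray",cv2.minAreaRect(P[l==i][:,:2].astype(np.float32)))
    m=(V<90)&(X>640)&(X<668)&(Y>-130)&(Y<70)&(Z>45)&(Z<65)
    if m.sum(): print(" backwall top x at y=-37",np.polyval(np.polyfit(Y[m],X[m],1),-37),m.sum(),np.percentile(X[m],[2,98]))
```

```text
w1 wrench ((604.02978515625, -35.58647918701172), (190.62266540527344, 35.88506317138672), 88.1827392578125) Y -130.8819829881748 59.31821263193312 z 12.689998324751059 dir [-0.06742674 -0.99772423] 1212
 shank x at y=-37 603.8059068333348 slope 0.0835032271299816
 tray ((525.7645874023438, -315.78466796875), (150.01751708984375, 277.8186340332031), 89.09310150146484)
 backwall top x at y=-37 651.1990294612299 282 [644.79125063 659.69170896]Traceback (most recent call last):
  File "<stdin>", line 6, in <module>
    return _wrapfunc(a, 'argmax', axis=axis, out=out, **kwds)
    return bound(*args, **kwds)
ValueError: attempt to get argmax of an empty sequence
```

View pics/t2.png

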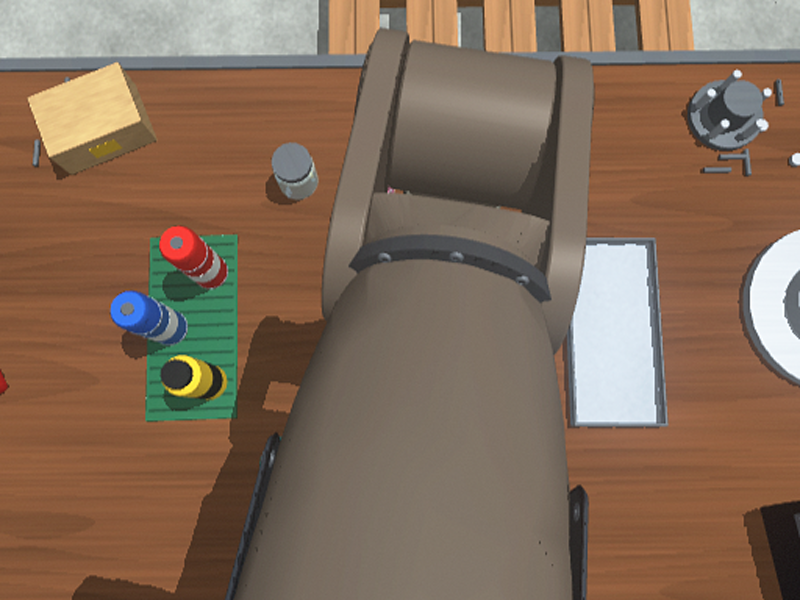

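All three stand on the mat. Now the wrench. I'll offset the open gripper toward -x to clear the back wall.

Run:
```python
from h import *
R=rot(-np.radians(4.3))
x,y=587,-35.5
r.move_l([x,y,100],R,max_speed=220)
r.move_l([x,y,22],max_speed=100); st("22")
r.move_l([x,y,6],max_speed=30); st("6")
if abs(r.current_ft_force()[2])<15:
    r.clamp(); st("clamp"); print(r.current_gripper_force())
    r.move_l([x,y,130],max_speed=100); st("lift"); print(r.current_gripper_force())
    save(shot("side"),"pics/s3.png")
```

```text
22 28.9 [587.3 -35.5  22.5] w 85.5 F [0.1 0.1 0.3]
6 29.6 [587.  -35.5   5.9] w 85.2 F [0.1 0.1 0.3]
clamp 30.2 [587.4 -35.6   6.5] w 12.6 F [1.5 0.  4.7]
58.78479301929474
lift 31.6 [586.7 -35.5 129.4] w 12.8 F [ 0.1  0.3 -1.6]
58.17230522632599
```

View pics/s3.png

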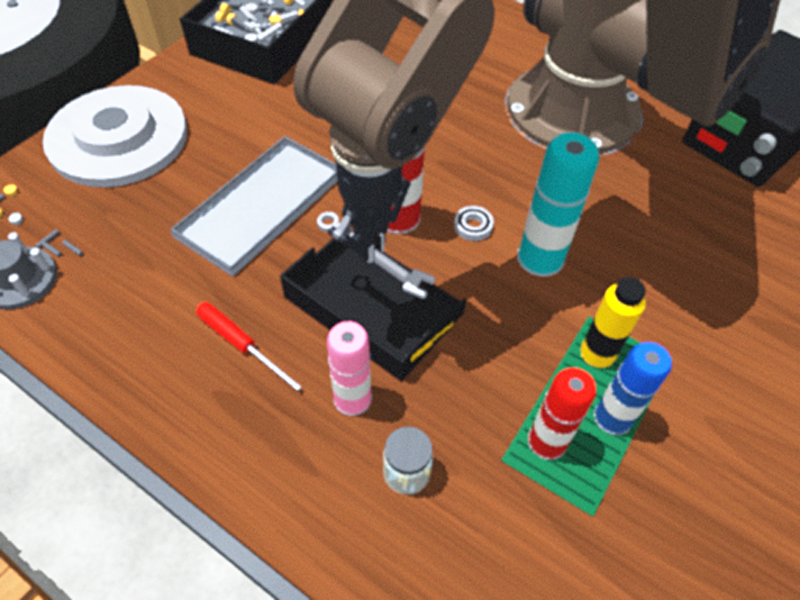

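The wrench is gripped at mid-shank and lifted level. I'll move beside the tray and measure the tray accurately.

Run:
```python
from h import *
def fit(P,rgb):
    H,S,V=np.moveaxis(cv2.cvtColor(rgb,cv2.COLOR_RGB2HSV).astype(int),-1,0); X,Y,Z=np.moveaxis(P,-1,0)
    m=(S<40)&(V>185)&(Y<-230)&(Y>-400)&(X>380)&(X<680)&(abs(Z-4)<6); m=cv2.morphologyEx(m.astype(np.uint8),cv2.MORPH_OPEN,np.ones((3,3)))
    k,l,s,_=cv2.connectedComponentsWithStats(m); i=1+np.argmax(s[1:,4]); q=P[l==i][:,:2].astype(np.float32)
    rc=cv2.minAreaRect(q); print(rc,len(q)); return rc
for n in("top","w1","side"): D=np.load(n+".npz"); fit(D["P"],D["rgb"])
c=shot("top"); fit(cloud(c),c["pixels"])
```

```text
((528.8646850585938, -305.8003234863281), (114.0716781616211, 257.9908142089844), 89.19821166992188) 5616
((528.5553588867188, -310.38323974609375), (109.06206512451172, 260.4459533691406), 89.2022933959961) 6051
((527.7922973632812, -310.5937194824219), (110.34268188476562, 258.30230712890625), 89.15084838867188) 2991
((528.9122924804688, -305.60870361328125), (113.46070098876953, 258.12164306640625), 89.18114471435547) 5621
```

Run:
```python
from h import *
R=rot(-np.pi/2-np.radians(.8)); t=[527,-310.5]
r.move_l([587,-310,140],max_speed=220)
r.move_l([*t,100],R,max_speed=60); st("over")
r.move_l([*t,22],max_speed=100); r.move_l([*t,8],max_speed=25); st("down")
r.release(); st("rel"); r.move_l([*t,60],max_speed=60); r.move_l([*t,250],max_speed=200); st("up")
r.hold(.2); c=shot("wrist"); save(c,"pics/w2.png")
```

```text
over 34.8 [ 527.2 -310.4  100.1] w 12.6 F [ 0.6  0.8 -2.9]
down 36.4 [ 527.  -310.5    7.9] w 12.8 F [ 0.1  0.3 -1.7]
rel 37.1 [ 527.  -310.5    8. ] w 85.8 F [-0.2 -0.2 -0.3]
up 39.2 [ 526.6 -310.3  248.9] w 84.8 F [ 0.  -0.2 -0.6]
```

View pics/w2.png

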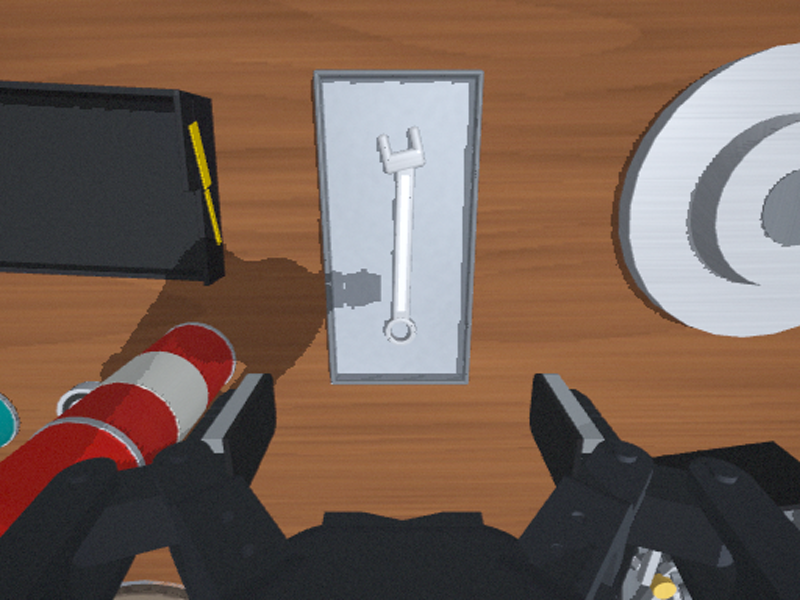

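The wrench lies flat and centred in the tray, (400,235) in the wrist view, lengthwise. Now the containers go back, yellow first.

```bash
python3 - <<'E'
from h import *
R=rot(-a)
r.move_l([560,-310,320],max_speed=220)
r.move_to([*MAT["yellow"],290],R); st("above")
for n in("yellow","red","blue"): carry(n,MAT[n],HOME[n],R,v=280)
p=r.current_tcp_pos(); r.move_l([p[0],p[1],300],max_speed=200)
r.move_to([300,-560,330],rot(-np.pi/2)); st("parked"); r.hold(.5)
c=shot("side"); save(c,"pics/s9.png"); np.savez("side2.npz",P=cloud(c),rgb=c["pixels"])
c=shot("top"); np.savez("top2.npz",P=cloud(c),rgb=c["pixels"])
E
sed -e 's/n+".npz"/n+"2.npz"/' -e 's/pics\/crop/pics\/crop2/' m.py > m2.py; python3 m2.py | grep -E "circ|^top|^side|mean"
```

```text
above 42.1 [463.5 271.  290. ] w 85.4 F [-1.   0.   0.2]
yellow grip 44.1 [463.  271.7  97.7] w 48.8 F [-2.2 -0.5  7.7]
lift 44.9 [462.6 271.4 181.3] w 49.0 F [-0.2  0.1 -2.6]
down 47.7 [ 551.2 -101.1   98.2] w 49.0 F [-0.1 -0.1 -2.1]
off 48.8 [ 550.6 -101.   191.3] w 85.5 F [-0.5 -0.1 -1.1]
red grip 51.8 [623.3 276.5 113.7] w 48.0 F [0.4 0.9 6.2]
lift 52.6 [622.5 276.3 197. ] w 48.0 F [ 0.6 -0.3 -4. ]
down 55.1 [554.6 -35.2 114.2] w 47.6 F [ 0.1 -0.  -4.4]
off 56.2 [553.9 -35.1 207.2] w 85.5 F [-0.2 -0.1  0.5]
blue grip 59.2 [541.3 332.1 113.8] w 47.4 F [-1.2  0.1  3.5]
lift 60.0 [540.9 331.8 197.2] w 48.1 F [ 0.1  0.3 -3.2]
down 62.4 [557.8  30.7 114.2] w 47.7 F [-1.3 -0.1 -2.7]
off 63.6 [557.2  30.7 207.2] w 85.6 F [-0.1 -0.5  0.2]
parked 66.5 [ 300.8 -559.5  330. ] w 85.4 F [ 1.2  0.5 -0.1]
top bench z 0.4750635238826319
blue [240. 190.] 506 mean [551.7  31.3 159.7] top [553.   31.4 162.4] 169.0 circ [557.  32.]
red [274. 191.] 522 mean [548.4 -32.7 157.4] top [550.2 -33.2 162.2] 168.5 circ [553.9 -34.2]
yellow [304. 198.] 342 mean [539.1 -93.5 131. ] top [544.1 -96.  144.5] 162.7 circ [ 548.9 -100.2]
side bench z -1.3110329940490517
blue [271. 169.] 746 mean [570.6  37.  140.1] top [566.6  34.5 158.3] 167.5 circ [558.8  29.7]
red [246. 154.] 731 mean [567.2 -27.8 138.3] top [563.4 -30.5 158.1] 165.4 circ [556.1 -36.5]
yellow [223. 146.] 561 mean [565.1 -90.8 119.9] top [562.2 -94.5 144.4] 162.8 circ [ 551.6 -102.3]
```

View pics/s9.png

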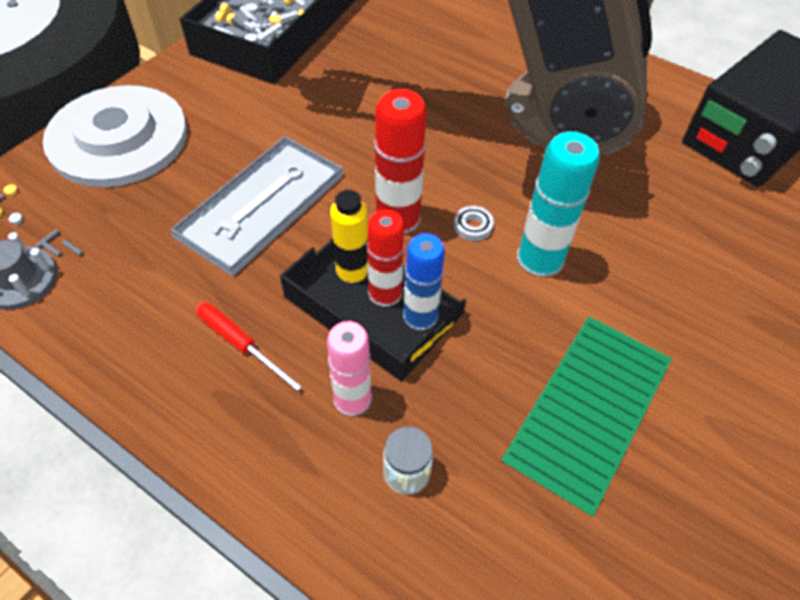

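All three containers are back within 1 mm of their starting positions, the wrench is in the tray at (258,203), and nothing else moved.

```bash
python3 -c "
from plant import r
print(r.finish_job())"
```

```text
the job is handed in; nothing more can be done
None
```

I handed the job in at about 67 s: the wrench lies flat in the middle of the tray, all three containers measure within about 1 mm of where they started in the bin, and the bearing, jar and screwdriver look undisturbed; the simulator returned no verdict.

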